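Stow electrode canisters in the dry cabinet and trip-test its supply

TASK

Stow the electrode canisters in the dry cabinet: pull the blue door wide open past its roller catch, stand every canister upright in the rack on the inside of the door, and push the door until the catch snaps it fully shut. Only then test the cabinet's supply: press the yellow test button on the white trip switch so that the red lever drops, and lift the lever back up until it latches. Do not disturb the spray can, the hammer or the red welding square.

Things in the scene. Friction and masses are not known exactly. Their poses are not given: they have to be found in the camera images.
- door (a joint): Opening angle of the blue cabinet door, rad: 0 = shut (snapped home), about 0.1 = ajar, resting against the outside of the catch, 1.57 = square to the cabinet, stop at 2.0. Upright panel 277 wide, 165 high (10 to 175 mm above the bench), 12 thick; it turns about a vertical axis at point door_hinge and stays where it is left. A sprung roller catch near the free edge holds it: about 10 to 14 N at the post to pull it free or to push it home; it snaps in over the last 0.05 rad.
- door_hinge (a point): Point on the door's vertical hinge axis, at bench height, fixed to the cabinet. Its axes are the cabinet's: x points into the cabinet, y to the left as seen from the robot, z up. The cabinet is grey, 140 deep (x 0 to 140 from here), 302 wide (y +10 to -292), 190 high, open only at the door. With the door at angle q, its own axes are these turned by -q about z (clockwise seen from above); in them the panel spans x -12 to 0 and y 0 to -277.
- door_post (a point): Grip point on the door's handle: a round upright steel post of 14 mm diameter, top at z 226, its foot bracket (z 90 to 102) joining it to the door; between z 102 and 226 it is free all round and 35 mm clear of the door's outer face (so it stands above the cabinet's top). The point lies on the post's axis, z 200; in the door's axes it is at x -54, y -235 mm from the hinge. Turns with the door; axes are the door's.
- rack (a point): Centre of the floor of the aluminium rack carried on the inside of the door (turns with it; axes are the door's). In the door's axes it is at x 47, y -137, z 60 mm from the hinge point. Inside space: 62 mm in x, 216 mm in y, bounded all round by rails 4 mm thick that rise 32 mm above the floor; the door panel (top at z 175) stands 47 mm from the rack's middle line on the -x side. Holds four canisters side by side in one row along y (54 mm apart: y -81, -27, +27, +81).
- reset_lever (a joint): Angle of the red-tipped lever of the trip switch, rad: 0 to 0.05 = up and latched, 0.95 = fully dropped. A light spring pushes it down whenever it is not latched (under 1 N at the tip); from about 0.47 upward it has to be pushed past a sprung latch (4 to 6 N at the tip); once raised past about 0.2 it snaps up and stays latched.
- lever_pivot (a point): Pivot of the lever, fixed on the white trip switch (box 80 deep, 100 wide, 140 high, bolted down). x points from the front face into the box, y to the left as seen from the front, z up; the front face is 5 mm before this point, and the pivot is 85 mm above the bench.
- lever_grip (a point): Centre of the lever's red grip, a 20 mm dia cylinder lying along the switch's y axis, 22 mm long. It is 95 mm from the pivot, pointing away from the box's front face, 0.5 rad above level when latched and 0.45 rad below level when dropped.
- test_button (a joint): Travel of the yellow button, m: 0 = released, 0.009 = fully down. Springs back. Pressed straight down; a press of 2 to 5 N frees the lever, 5.3 N brings it to the bottom.
- button_top (a point): Centre of the top face of the yellow test button (30 mm dia) on the top of the trip switch; 156 mm above the bench, 16 mm proud of the box when released, and 43 mm behind the lever pivot.
- spray_can_mid (a point): Middle of the green spray can (60 dia, 160 high), a bystander.
- hammer_grip (a point): Grip of a hammer (240 long) lying on the bench, a bystander.
- square_mid (a point): Middle of a red L-shaped welding square (120 x 120 x 15) lying on the bench, a bystander.
- canister0_mid (a point): Middle (45.5 mm up) of canister0: upright electrode canister, 91 high, heavy steel foot, orange body, black lid; body 50 dia to 55 mm, then a black knob 20 dia and 36 high on top to hold it by. 0.15 to 0.3 kg. May be absent.
- canister1_mid (a point): Middle (45.5 mm up) of canister1: upright electrode canister, 91 high, heavy steel foot, orange body, black lid; body 50 dia to 55 mm, then a black knob 20 dia and 36 high on top to hold it by. 0.15 to 0.3 kg. May be absent.
- canister2_mid (a point): Middle (45.5 mm up) of canister2: upright electrode canister, 91 high, heavy steel foot, orange body, black lid; body 50 dia to 55 mm, then a black knob 20 dia and 36 high on top to hold it by. 0.15 to 0.3 kg. May be absent.
- canister3_mid (a point): Middle (45.5 mm up) of canister3: upright electrode canister, 91 high, heavy steel foot, orange body, black lid; body 50 dia to 55 mm, then a black knob 20 dia and 36 high on top to hold it by. 0.15 to 0.3 kg. May be absent.
There are look-alikes about, which are no part of the job. What is shaped like the part that bears canister2_mid but turquoise is not meant.

How it is judged:
By the outcome, as a careful person would: the job done as asked, in the order asked, and still so for the second after the job is handed in, with the robot touching nothing.
Of canister0, canister1, canister2, canister3 only 2 to 4 are there at a start; the rules pass over those that are not, and their reading is None.
At some moment in a run one of canister0, canister1, canister2, canister3 may be knocked a few centimetres aside while the robot is not near it.
It also fails if it takes over 210 s, if anything falls off the work surface, if the arm or the gripper's body presses on something with over 40 N, if the wrist force passes 120 N, or if a joint passes its speed limit or range.

ROBOT

A 7-joint arm with a two-finger parallel gripper is mounted at the origin on the work surface. World frame = base frame: x ahead of the robot, y to its left, z up, the work surface at z = 0. Lengths are in m, angles in degrees, forces in N, time in s.
With the tool pointing down it reaches from about 0.425 to 0.875 m from the base axis. Payload 4.7 kg.
Tool frame: the origin (TCP) lies midway between the tips of the shut fingers; the grasp point (between the pads) lies env.grip_point_offset behind it (env.grip_point_offset is the distance from the TCP to the grasp point, in m); z points along the fingers, y is the line along which they close (so a half turn about z gives the same grasp; the last joint's range is limited). The gripper opens to 87 mm and grips with 3 to 60 N. Pads are 19 mm wide; open, the fingers measure 117 mm over their backs; the gripper's body (75 mm by 190 mm) begins 51 mm behind the grasp point.
Start: joints at [-73.218, 18.392, -4.016, 83.108, 1.295, 78.541, -3.26], TCP at [0.179, 0.625, 0.195] pointing down, gripper open.
Joint ranges: [-163.93, 163.93], [-17.29, 119.83], [-79.2, 71.16], [3.27, 140.29], [-89.18, 269.18], [5.43, 117.66], [-154.24, 154.24]. Speed limits (degrees/s): [147.25, 147.25, 180, 180, 180, 180, 180].

INTERFACE

Orientations are given as [roll, pitch, yaw] about the fixed x, y, z axes, in that order (R = Rz(yaw) Ry(pitch) Rx(roll)).
In Python, from cell import env gives the robot as it stands.
- The arm moves only by the shell command python3 -m creep 'ROWS' [FORCE]. ROWS is a JSON object of lists of equal length, an entry for each row: "translation": the shift along the tool's x, y, z in units of 0.08 m (1.0 is 0.08 m), a list of three; "turn": the turn, a rotation vector about the tool's x, y, z in units of 180 degrees (1.0 is 180 degrees), a list of three; "grip": the opening, from 0 (shut) to 1 (fully open). In form: {"translation": [[x, y, z], ...], "turn": [[ax, ay, az], ...], "grip": [grip, ...]}. A call has 1 to 5 rows; each row shifts and turns the commanded pose from where the row before left it, along the tool's axes as they then stand; what a row does not reach is not made up. A row lasts 1/8 s, in which the tool goes at most 62.5 mm and 10.7 degrees, less where a joint would pass 70% of its speed; a pose out of reach is approached as far as the arm can. A call with a number of a shift or a turn outside -1 to 1 is refused whole. A call with a gripper value outside its range is refused whole. The fingers move at their own pace and stop on an object; FORCE is the grip in N (left out, the last holds). Time passes only in rows, so rows that do not move let the fingers close. It gives the time, the measured TCP pose, the force, the opening and the grip force at its end, in the units of the state.
- env.get_obs(): the state, without advancing time (a new reading comes with each control period).
- env.read_camera(name): name is "side" or "top"; returns a dict with "frame" (420x560x3 uint8, red, green, blue), "z_map" (420x560 float32, m along the optical axis (not along the pixel's ray), 0 where there is no reading), "K" (3x3 intrinsics, pixels), "rvec" (rotation vector, rad) and "tvec" (3), from world to camera coordinates, as OpenCV has them. Camera axes: x right, y down, z forward; pixel columns grow to the right and rows downward; lengths in m; the calibration is good to about 2 mm. A picture is of the moment at which its call begins.
- env.sign_off(): hands the job in; it is judged then, once.
The state is a dict: "time_s": time; "qpos": joint angles; "joint_velocities": joint speeds; "effort": joint torques, N m; "tool_pos": TCP position; "tool_rot": TCP orientation; "force": force on the tool from outside, world axes, zero at the start; "wrist_torque": the same for the moment, N m; "grip_width": finger opening in m; "grasp_force": force on a finger pad.
Only numpy, scipy, OpenCV 4.12 (cv2) and the standard library are available. Lean on these libraries where they do the work, as an engineer would, in place of code of your own. Each camera call takes 0.05 s, during which the arm holds its last target. There are 200 camera calls.

## Working session

There is one attempt and no reset: what is moved stays moved. The work goes in short steps, Python scripts to look and compute and a shell command to move; the robot and the scene stay as the last step left them, time stands still between calls to the robot, and variables do not carry over. Pictures are saved under pics/ and viewed, at most 14 in all, crops included, and the job is handed in when it is done.

```bash
ls; mkdir -p pics; python3 - <<'E'
from cell import env
import cv2,numpy as np
print(env.grip_point_offset, env.get_obs())
for n in("side","top"):
    c=env.read_camera(n); cv2.imwrite(f"pics/{n}0.png",c["frame"][:,:,::-1]); np.savez(f"/tmp/{n}0.npz",**c)
    R=cv2.Rodrigues(np.array(c["rvec"]))[0]; print(n,-R.T@np.array(c["tvec"]).ravel(),R[2],c["K"])
E
```

```text
pics
0.0187 {'time_s': 0.0, 'qpos': array([-73.21699011,  18.44090762,  -4.01509722,  83.17180505,
         1.29370871,  78.54034751,  -3.2611466 ]), 'joint_velocities': array([-0.0205535 ,  0.11030332,  0.02015653, -0.00528058, -0.10653242,
       -0.01126949,  0.01098459]), 'effort': array([ 7.67241709e-04, -4.91303480e+01, -4.03702743e-01, -3.12533391e+01,
       -6.41333009e-02,  4.36990173e-02,  1.80750803e-04]), 'tool_pos': array([0.17878089, 0.6243277 , 0.19416767]), 'tool_rot': array([-1.79892104e+02,  4.42661836e-03,  1.64024859e+02]), 'force': array([-0.34597339,  0.19090733,  0.50591935]), 'wrist_torque': array([ 0.043869  ,  0.02558759, -0.02764902]), 'grasp_force': 0.0, 'grip_width': 0.087297286001374}
side [ 0.19889061 -0.56213691  0.99013529] [ 0.32584453  0.52354847 -0.78722445] [[447.58929042   0.         284.02719919]
 [  0.         447.58929042 200.25769277]
 [  0.           0.           1.        ]]
top [0.50710223 0.02767517 1.10076486] [ 0.0667593  -0.03214386 -0.99725121] [[393.70359154   0.         280.2796517 ]
 [  0.         393.70359154 213.12998855]
 [  0.           0.           1.        ]]
```

View pics/top0.png

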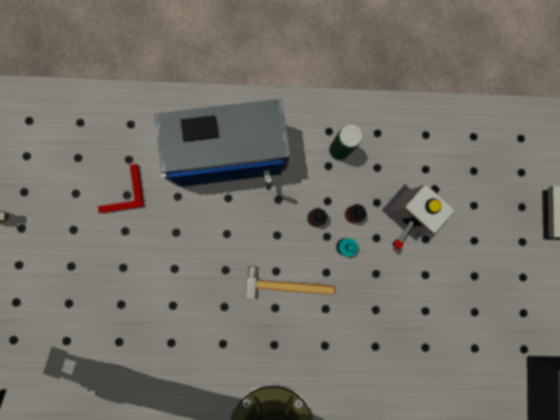

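View pics/side0.png

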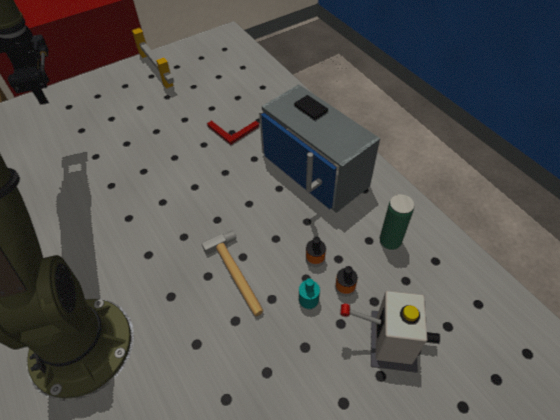

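The top view shows the cabinet at (222,140) with the door post at (268,178). Two orange canisters are at (317,217) and (356,213), and the turquoise decoy is at (348,247). The spray can is at (346,140), the switch at (430,208) with its lever tip at (398,245), the hammer at (290,286) and the square at (125,195). The side view agrees and shows no other canisters.

```bash
cat > h.py <<'E'
import cv2,numpy as np
from cell import env
def cloud(c):
    R=cv2.Rodrigues(np.array(c["rvec"]))[0]; t=np.array(c["tvec"]).ravel(); z=c["z_map"].astype(float)
    v,u=np.mgrid[:z.shape[0],:z.shape[1]]; K=c["K"]
    P=np.stack([(u-K[0,2])/K[0,0]*z,(v-K[1,2])/K[1,1]*z,z],-1)
    W=(P-t)@R; W[z<=0]=np.nan
    return W
def proj(c,p):
    return cv2.projectPoints(np.array(p,float).reshape(-1,3),np.array(c["rvec"]),np.array(c["tvec"]),c["K"],None)[0].reshape(-1,2)
def hsv(c): return cv2.cvtColor(c["frame"],cv2.COLOR_RGB2HSV)
E
python3 - <<'E'
from h import *
cs={n:dict(np.load(f"/tmp/{n}0.npz")) for n in("side","top")}
for n,c in cs.items():
    W=cloud(c);H=hsv(c);S=lambda m:(np.round(np.nanmedian(W[m],0),4),int(m.sum()))
    print(n)
    x,y,z=W[...,0],W[...,1],W[...,2]
    def blobs(m,name,mn=6):
        k,l,s,ce=cv2.connectedComponentsWithStats(m.astype(np.uint8))
        for i in range(1,k):
            if s[i,4]>=mn:
                q=W[l==i]; print(' ',name,ce[i].round(0),s[i,4],np.nanmedian(q,0).round(4),np.nanmin(q,0).round(3),np.nanmax(q,0).round(3))
    h,s,v=H[...,0],H[...,1],H[...,2]
    blobs((h>20)&(h<33)&(s>180)&(v>120),'yellow')
    blobs(((h<6)|(h>174))&(s>170)&(v>90)&(x>.2)&(x<.75),'red')
    blobs((h<14)&(h>5)&(s>150)&(z>.01)&(x>.2)&(x<.8),'orange')
    blobs((h>82)&(h<98)&(s>150),'turq')
    blobs((z>.078)&(z<.098)&(x>.2)&(x<.7)&(y<.1)&(y>-.25),'knob')
    blobs((z>.198)&(z<.24)&(x>.4)&(y>-.1)&(y<.2),'posttop')
    blobs((z>.183)&(z<.197)&(x>.4)&(x<.95),'cabtop',50)
    m=(z>.183)&(z<.197)&(x>.5)&(x<.95)&(y>-.1)&(y<.4)
    r=cv2.minAreaRect(W[m][:,:2].astype(np.float32)); print(r,cv2.boxPoints(r))
    m=(z>.135)&(z<.145)&(y<-.2)
    if m.sum()>20:
        r=cv2.minAreaRect(W[m][:,:2].astype(np.float32)); print('box',r,cv2.boxPoints(r))
E
```

```text
side
  yellow [137.  31.] 32 [0.5477 0.9798 0.0995] [0.535 0.966 0.093] [0.565 0.995 0.104]
  yellow [161.  61.] 39 [0.5495 0.7606 0.0994] [0.535 0.748 0.095] [0.563 0.775 0.104]
  yellow [411. 312.] 151 [ 0.6009 -0.3803  0.1553] [ 0.587 -0.394  0.142] [ 0.615 -0.363  0.159]
  red [55.  9.] 1493 [0.3347 1.4032 0.0495] [0.224 1.318 0.04 ] [0.593 1.59  0.057]
  red [232. 131.] 259 [0.5999 0.4005 0.0143] [0.572 0.373 0.   ] [0.705 0.49  0.02 ]
  red [345. 309.] 73 [ 0.5025 -0.297   0.1361] [ 0.493 -0.308  0.13 ] [ 0.513 -0.287  0.14 ]
  orange [315. 258.] 123 [ 0.5558 -0.1256  0.0381] [ 0.546 -0.132  0.016] [ 0.579 -0.103  0.056]
  orange [345. 288.] 127 [ 0.5661 -0.228   0.0376] [ 0.559 -0.238  0.013] [ 0.591 -0.199  0.056]
  turq [309. 293.] 483 [ 0.4857 -0.1979  0.0541] [ 0.468 -0.216 -0.005] [ 0.524 -0.14   0.095]
  knob [305. 171.] 17 [0.6741 0.0916 0.0876] [0.672 0.085 0.078] [0.676 0.1   0.097]
  knob [314. 178.] 20 [0.6803 0.0565 0.0893] [0.671 0.04  0.079] [0.683 0.066 0.098]
  knob [324. 188.] 92 [0.6866 0.0185 0.0908] [ 0.636 -0.008  0.079] [0.7   0.032 0.098]
  knob [317. 24
[... 1922 characters left out ...]
posttop [206. 127.] 437 [0.761  0.1763 0.2011] [0.735 0.149 0.198] [0.789 0.2   0.205]
  posttop [269. 180.] 40 [0.6381 0.0267 0.2237] [0.633 0.022 0.2  ] [0.647 0.033 0.228]
  cabtop [224. 136.] 6913 [0.7411 0.1266 0.1889] [ 0.656 -0.019  0.183] [0.839 0.3   0.197]
((0.7185747027397156, 0.1352345496416092), (0.20154713094234467, 0.3025974631309509), 8.849390983581543) [[ 0.5957253   0.26922944]
 [ 0.64227617 -0.02976591]
 [ 0.8414241   0.00123966]
 [ 0.79487324  0.300235  ]]
box ((0.5603694915771484, -0.3463658094406128), (0.10028763860464096, 0.16637811064720154), 48.99761962890625) [[ 0.4646893  -0.32962894]
 [ 0.5902519  -0.438788  ]
 [ 0.65604967 -0.36310267]
 [ 0.53048706 -0.25394362]]
```

```bash
cat >> h.py <<'E'
def go(x,y,z,phi,o=None,cur=None):
    """print turn about tool z (deg -> units), then shift in tool units after the turn; phi=angle of tool y, tool down"""
    o=o or env.get_obs(); r=o["tool_rot"]; p=np.array(o["tool_pos"]); 
    from scipy.spatial.transform import Rotation as Ro
    R=Ro.from_euler('xyz',r,degrees=True).as_matrix(); ph=np.degrees(np.arctan2(R[1,1],R[0,1])) 
    a=-((phi-ph+180)%360-180); a1=np.radians(phi)
    Y=np.array([np.cos(a1),np.sin(a1),0]); X=np.array([-Y[1],Y[0],0]); d=np.array([x,y,z])-p
    print("phi now",ph.round(1),"turn",(a/180).round(4),"shift",np.round(np.array([d@X,d@Y,-d[2]])/.08,3),"tilt z",R[:,2].round(3),"q7",o["qpos"][6].round(0))
E
python3 - <<'E'
from h import *
for n in("side","top"):
    c=dict(np.load(f"/tmp/{n}0.npz")); W=cloud(c); x,y,z=np.moveaxis(W,-1,0)
    m=((z>.184)&(z<.196)&(x>.6)&(y>-.1)&(y<.4)).astype(np.uint8); m=cv2.morphologyEx(m,cv2.MORPH_CLOSE,np.ones((9,9)));m=cv2.morphologyEx(m,cv2.MORPH_OPEN,np.ones((15,15)))
    m=(m>0)&(abs(z-.19)<.008)
    r=cv2.minAreaRect(W[m][:,:2].astype(np.float32)); print(r,cv2.boxPoints(r))
    h=hsv(c);mb=(h[...,0]>100)&(h[...,0]<125)&(h[...,1]>120)&(z>.02)&(z<.17)&(x>.5)&(x<.75)
    q=W[mb][:,:2]; f=cv2.fitLine(q.astype(np.float32),cv2.DIST_HUBER,0,.01,.01).ravel(); print('door',f,q.min(0),q.max(0),np.degrees(np.arctan2(f[1],f[0])))
go(.64,.0275,.30,9)
E
```

```text
((0.7499391436576843, 0.14028114080429077), (0.14527234435081482, 0.30659523606300354), 8.862353324890137) [[ 6.5455294e-01  2.8055817e-01]
 [ 7.0178735e-01 -2.2376716e-02]
 [ 8.4532535e-01  4.1127205e-06]
 [ 7.9809093e-01  3.0293900e-01]]
door [ 0.15952632 -0.9871937   0.66901994  0.12690201] [ 0.64517272 -0.00823968] [0.69625593 0.2715574 ] -80.820595
((0.7481491565704346, 0.13977864384651184), (0.14154942333698273, 0.302521288394928), 9.068977355957031) [[ 0.654417    0.27799267]
 [ 0.7021014  -0.02074688]
 [ 0.84188133  0.00156462]
 [ 0.7941969   0.30030417]]
door [ 0.15741837 -0.987532    0.66732776  0.12479705] [ 0.6455204  -0.01039529] [0.71524347 0.27243984] -80.94292
phi now 74.0 turn 0.3613 shift [-8.271  4.527 -1.322] tilt z [-0.    -0.002 -1.   ] q7 -3.0
```

```bash
c="python3 -m creep"
$c '{"translation":[[0,0,-0.6],[0,0,-0.7],[0,0,0],[0,0,0],[0,0,0]],"turn":[[0,0,0.0516],[0,0,0.0516],[0,0,0.0516],[0,0,0.0516],[0,0,0.0516]],"grip":[1,1,1,1,1]}'
$c '{"translation":[[0,0,0],[0,0,0],[-0.6,0.33,0],[-0.6,0.33,0],[-0.6,0.33,0]],"turn":[[0,0,0.0516],[0,0,0.0516],[0,0,0],[0,0,0],[0,0,0]],"grip":[1,1,1,1,1]}'
$c '{"translation":[[-0.6,0.33,0],[-0.6,0.33,0],[-0.6,0.33,0],[-0.6,0.33,0],[-0.6,0.33,0]],"turn":[[0,0,0],[0,0,0],[0,0,0],[0,0,0],[0,0,0]],"grip":[1,1,1,1,1]}'
$c '{"translation":[[-0.6,0.33,0],[-0.6,0.33,0],[-0.6,0.33,0],[-0.6,0.33,0],[-0.6,0.33,0]],"turn":[[0,0,0],[0,0,0],[0,0,0],[0,0,0],[0,0,0]],"grip":[1,1,1,1,1]}'
python3 - <<'E'
from h import *
print(env.get_obs()["tool_pos"]);go(.641,.0278,.197,9)
E
```

```text
time_s: 0.72
tool_pos: [0.1788, 0.6247, 0.2987]
tool_rot: [-180.0, 0.0, 117.3]
force: [-0.1, 0.9, -0.3]
grip_width: 0.0872
grasp_force: 0.0
time_s: 1.35
tool_pos: [0.2805, 0.4934, 0.2987]
tool_rot: [-180.0, 0.0, 99.0]
force: [0.1, -0.2, 0.1]
grip_width: 0.087
grasp_force: 0.0
time_s: 1.98
tool_pos: [0.4483, 0.2771, 0.299]
tool_rot: [-180.0, -0.0, 99.0]
force: [0.3, 1.0, -0.6]
grip_width: 0.087
grasp_force: 0.0
time_s: 2.6
tool_pos: [0.6163, 0.0612, 0.299]
tool_rot: [-180.0, -0.0, 99.0]
force: [0.8, 0.8, -0.3]
grip_width: 0.087
grasp_force: 0.0
[0.61630346 0.06117365 0.29900599]
phi now 9.0 turn 0.0003 shift [-0.46   0.24   1.275] tilt z [-0.  0. -1.] q7 7.0
```

```bash
c="python3 -m creep"
$c '{"translation":[[-0.46,0.24,0],[0,0,0],[0,0,0.45],[0,0,0.45],[0,0,0.37]],"turn":[[0,0,0],[0,0,0],[0,0,0],[0,0,0],[0,0,0]],"grip":[1,1,1,1,1]}'
$c '{"translation":[[0,0,0],[0,0,0],[0,0,0],[0,0,0],[0,0,0]],"turn":[[0,0,0],[0,0,0],[0,0,0],[0,0,0],[0,0,0]],"grip":[0,0,0,0,0]}' 40
$c '{"translation":[[0,0,0],[0,0,0],[0,0,0],[0,0,0],[0,0,0]],"turn":[[0,0,0],[0,0,0],[0,0,0],[0,0,0],[0,0,0]],"grip":[0,0,0,0,0]}'
```

```text
time_s: 3.22
tool_pos: [0.6393, 0.0308, 0.1959]
tool_rot: [-179.9, -0.1, 99.1]
force: [-0.9, -0.1, -0.7]
grip_width: 0.0865
grasp_force: 0.0
time_s: 3.85
tool_pos: [0.6406, 0.029, 0.1983]
tool_rot: [179.9, -0.0, 99.0]
force: [-0.3, -0.5, 0.4]
grip_width: 0.0449
grasp_force: 0.0
time_s: 4.47
tool_pos: [0.6409, 0.029, 0.1992]
tool_rot: [179.9, -0.0, 99.0]
force: [-0.2, 0.1, 5.3]
grip_width: 0.0014
grasp_force: 2.5
```

```bash
python3 - <<'E'
from h import *
o=env.get_obs();print(o["grip_width"],o["grasp_force"],o["tool_pos"],o["force"])
ims=[]
for n in("side","top"):
    c=env.read_camera(n);u=proj(c,o["tool_pos"])[0].astype(int);print(u)
    ims.append(cv2.resize(c["frame"][max(0,u[1]-60):u[1]+60,u[0]-60:u[0]+60],(400,400),interpolation=cv2.INTER_CUBIC))
cv2.imwrite("pics/a.png",np.hstack(ims)[:,:,::-1])
E
```

```text
0.001365924206760361 2.506184514937786 [0.6409443  0.02895347 0.19916042] [-0.16585685  0.07394967  5.32337759]
[309 161]
[267 180]
```

View pics/a.png

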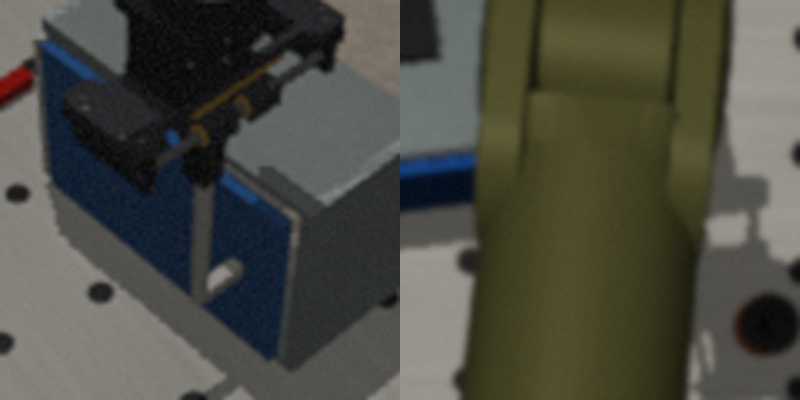

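The fingers appear to be at the top end of the post (crop centre), but the width of 1.4 mm is doubtful. I'll let it settle before moving.

```bash
c="python3 -m creep"
$c '{"translation":[[0,0,0],[0,0,0],[0,0,0],[0,0,0],[0,0,0]],"turn":[[0,0,0],[0,0,0],[0,0,0],[0,0,0],[0,0,0]],"grip":[0,0,0,0,0]}'
python3 - <<'E'
from h import *
c=env.read_camera("side");W=cloud(c);H=c["frame"]
for z in np.arange(.12,.24,.01):
    p=proj(c,[.641,.028,z])[0].round().astype(int); print(round(z,2),p,W[p[1],p[0]].round(3),H[p[1],p[0]])
E
```

```text
time_s: 5.2
tool_pos: [0.6411, 0.029, 0.1992]
tool_rot: [179.9, -0.0, 99.0]
force: [-0.1, 0.7, 5.3]
grip_width: 0.0007
grasp_force: 2.8
0.12 [309 183] [0.639 0.024 0.126] [64 63 58]
0.13 [309 181] [0.637 0.022 0.137] [65 64 61]
0.14 [309 178] [0.637 0.022 0.148] [69 65 63]
0.15 [309 175] [nan nan nan] [66 64 61]
0.16 [309 173] [0.638 0.024 0.165] [69 67 62]
0.17 [309 170] [0.637 0.024 0.176] [67 66 62]
0.18 [309 167] [0.636 0.023 0.189] [68 67 64]
0.19 [309 165] [0.637 0.024 0.194] [66 65 63]
0.2 [310 162] [0.638 0.021 0.207] [68 67 63]
0.21 [310 159] [0.638 0.023 0.215] [69 67 64]
0.22 [310 156] [0.634 0.017 0.234] [19 18 18]
0.23 [310 153] [0.633 0.017 0.244] [ 9 11  9]
```

```bash
c="python3 -m creep"
$c '{"translation":[[0,0,-0.5],[0,0,-0.5],[0,0,0],[0,0,0],[0,0,0]],"turn":[[0,0,0],[0,0,0],[0,0,0],[0,0,0],[0,0,0]],"grip":[0,0,0,0,0]}'
python3 - <<'E'
from h import *
o=env.get_obs();c=env.read_camera("side");W=cloud(c);u=proj(c,o["tool_pos"])[0].round().astype(int);print(o["tool_pos"],u,o["grip_width"],o["force"])
for v in range(u[1]-20,u[1]+26,2): print(v,W[v,u[0]-1].round(3),c["frame"][v,u[0]-1])
cv2.imwrite("pics/b.png",cv2.resize(c["frame"][max(0,u[1]-60):u[1]+60,u[0]-60:u[0]+60],(480,480),interpolation=cv2.INTER_CUBIC)[:,:,::-1])
E
```

```text
time_s: 5.88
tool_pos: [0.6395, 0.0292, 0.276]
tool_rot: [-179.8, -0.0, 99.0]
force: [0.6, 0.4, -0.9]
grip_width: 0.0002
grasp_force: 0.0
[0.63954352 0.02920215 0.27603487] [310 139] 0.00020478241086109404 [ 0.57546557  0.4063257  -0.92110129]
119 [0.627 0.018 0.349] [21 22 18]
121 [0.63  0.021 0.34 ] [13 13 18]
123 [0.63  0.021 0.335] [10 14 12]
125 [0.631 0.022 0.327] [21 18 18]
127 [0.631 0.023 0.321] [ 9 10  9]
129 [0.633 0.025 0.312] [15 13 14]
131 [0.633 0.024 0.307] [17 18 17]
133 [0.705 0.121 0.188] [69 74 74]
135 [0.698 0.111 0.192] [ 98 103 101]
137 [0.696 0.108 0.188] [ 98 102 100]
139 [0.691 0.101 0.19 ] [ 95 100  99]
141 [0.685 0.093 0.192] [83 88 86]
143 [0.687 0.095 0.182] [53 55 53]
145 [0.751 0.18  0.069] [71 69 66]
147 [0.683 0.089 0.175] [35 60 93]
149 [0.681 0.086 0.172] [ 33  65 109]
151 [0.678 0.082 0.17 ] [31 45 70]
153 [0.641 0.032 0.226] [136 135 127]
155 [0.639 0.028 0.224] [141 139 131]
157 [0.636 0.024 0.223] [68 69 65]
159 [0.637 0.026 0.214] [65 65 63]
161 [0.637 0.024 0.208] [64 64 60]
163 [0.637 0.024 0.201] [67 67 63]
```

View pics/b.png

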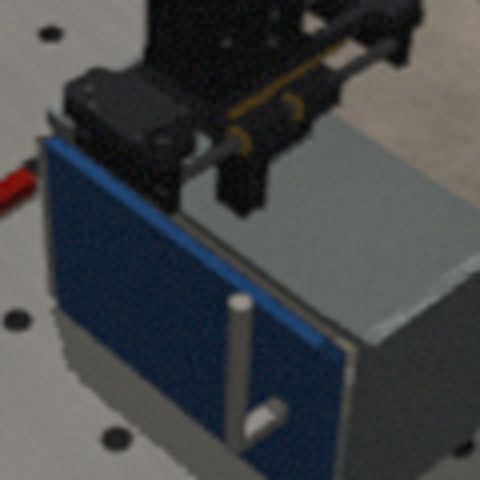

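The shut fingertips end at about (240,212) in the crop, which is z≈0.303, while the reported TCP is 0.276. The real tips are about 27 mm above the reading, so the fingers closed on top of the post. I'll check where the gripper body is as well.

```bash
python3 - <<'E'
from h import *
o=env.get_obs();c=env.read_camera("side");W=cloud(c);p=o["tool_pos"]
a=np.radians(9);Y=np.array([np.cos(a),np.sin(a)]);X=np.array([-Y[1],Y[0]])
d=W[...,:2]-p[:2];lx=d@X;ly=d@Y;z=W[...,2];dark=c["frame"].max(-1)<60
m=(z>.235)&(abs(ly)<.12)&(abs(lx)<.06)&dark
for lo in np.arange(-.12,.12,.02):
    k=m&(ly>=lo)&(ly<lo+.02)
    if k.sum()>3: print(round(lo,2),k.sum(),'zmin',np.sort(z[k])[:3].round(3),'lx',lx[k].min().round(3),lx[k].max().round(3))
k=m&(abs(ly)<.03)&(z<.33);print('finger ly',ly[k].min(),ly[k].max(),'lx',np.percentile(lx[k],[2,50,98]))
E
```

```text
-0.1 521 zmin [0.372 0.373 0.373] lx -0.038 0.037
-0.08 250 zmin [0.388 0.389 0.389] lx -0.038 0.036
-0.06 758 zmin [0.385 0.387 0.387] lx -0.037 0.035
-0.04 2119 zmin [0.369 0.37  0.371] lx -0.039 0.037
-0.02 1176 zmin [0.303 0.306 0.306] lx -0.039 0.039
0.0 680 zmin [0.304 0.306 0.309] lx -0.039 -0.007
0.02 120 zmin [0.381 0.381 0.381] lx -0.038 -0.018
0.04 63 zmin [0.387 0.388 0.388] lx -0.033 -0.017
0.06 292 zmin [0.375 0.375 0.376] lx -0.039 0.032
0.08 182 zmin [0.373 0.374 0.374] lx -0.038 0.032
finger ly -0.01010782915932126 0.007599109781559398 lx [-0.01150214 -0.00603927  0.01224471]
```

```bash
c="python3 -m creep"
$c '{"translation":[[0,0,0],[0,0,0],[0,0,0],[0,0,0],[0,0,0]],"turn":[[0,0,0],[0,0,0],[0,0,0],[0,0,0],[0,0,0]],"grip":[1,1,1,1,1]}'
$c '{"translation":[[0,0,0],[0,0,0],[0,0,0],[0,0,0],[0,0,0.3]],"turn":[[0,0,0],[0,0,0],[0,0,0],[0,0,0],[0,0,0]],"grip":[1,1,1,1,1]}'
$c '{"translation":[[0,0,0.5],[0,0,0.54],[0,0,0],[0,0,0],[0,0,0]],"turn":[[0,0,0],[0,0,0],[0,0,0],[0,0,0],[0,0,0]],"grip":[1,1,1,0,0]}'
$c '{"translation":[[0,0,0],[0,0,0],[0,0,0],[0,0,0],[0,0,0]],"turn":[[0,0,0],[0,0,0],[0,0,0],[0,0,0],[0,0,0]],"grip":[0,0,0,0,0]}'
$c '{"translation":[[0,0,0],[0,0,0],[0,0,0],[0,0,0],[0,0,0]],"turn":[[0,0,0],[0,0,0],[0,0,0],[0,0,0],[0,0,0]],"grip":[0,0,0,0,0]}'
```

```text
time_s: 6.6
tool_pos: [0.6403, 0.029, 0.2777]
tool_rot: [180.0, -0.0, 99.0]
force: [0.5, 0.1, -0.1]
grip_width: 0.0427
grasp_force: 0.0
time_s: 7.22
tool_pos: [0.6417, 0.0288, 0.2554]
tool_rot: [179.8, 0.0, 99.0]
force: [0.4, -0.5, 0.4]
grip_width: 0.0853
grasp_force: 0.0
time_s: 7.85
tool_pos: [0.6418, 0.0289, 0.173]
tool_rot: [179.8, 0.0, 99.0]
force: [0.5, -0.6, -0.5]
grip_width: 0.0738
grasp_force: 0.0
time_s: 8.48
tool_pos: [0.6403, 0.029, 0.1704]
tool_rot: [-180.0, -0.0, 99.0]
force: [-0.7, -0.1, -0.4]
grip_width: 0.0255
grasp_force: 0.0
time_s: 9.1
tool_pos: [0.6413, 0.0292, 0.1705]
tool_rot: [179.9, 0.0, 99.0]
force: [4.8, 0.8, -2.5]
grip_width: 0.0128
grasp_force: 40.0
```

Gripped, with the width close to the 14 mm post. Now the first rows of the opening arc.

```bash
c="python3 -m creep"
$c '{"translation":[[0.07,-0.254,0],[0.07,-0.254,0],[0.07,-0.254,0],[0.07,-0.254,0],[0.07,-0.254,0]],"turn":[[0,0,0.0278],[0,0,0.0278],[0,0,0.0278],[0,0,0.0278],[0,0,0.0278]],"grip":[0,0,0,0,0]}'
$c '{"translation":[[0.07,-0.254,0],[0.07,-0.254,0],[0,0,0],[0,0,0],[0,0,0]],"turn":[[0,0,0.0278],[0,0,0.0278],[0,0,0],[0,0,0],[0,0,0]],"grip":[0,0,0,0,0]}'
```

```text
time_s: 9.72
tool_pos: [0.5394, 0.0599, 0.1704]
tool_rot: [-180.0, -0.1, 73.8]
force: [4.7, 3.3, -2.1]
grip_width: 0.0127
grasp_force: 40.0
time_s: 10.35
tool_pos: [0.5055, 0.0833, 0.1704]
tool_rot: [-180.0, -0.1, 64.1]
force: [3.3, 5.2, -3.2]
grip_width: 0.0125
grasp_force: 40.0
```

```bash
c="python3 -m creep"
$c '{"translation":[[0.07,-0.254,0],[0.07,-0.254,0],[0.07,-0.254,0],[0.07,-0.254,0],[0.07,-0.254,0]],"turn":[[0,0,0.0278],[0,0,0.0278],[0,0,0.0278],[0,0,0.0278],[0,0,0.0278]],"grip":[0,0,0,0,0]}'
$c '{"translation":[[0.07,-0.254,0],[0.07,-0.254,0],[0.07,-0.254,0],[0.07,-0.254,0],[0.07,-0.254,0]],"turn":[[0,0,0.0278],[0,0,0.0278],[0,0,0.0278],[0,0,0.0278],[0,0,0.0278]],"grip":[0,0,0,0,0]}'
$c '{"translation":[[0.07,-0.254,0],[0,0,0],[0,0,0],[0,0,0],[0,0,0]],"turn":[[0,0,0.0278],[0,0,0],[0,0,0],[0,0,0],[0,0,0]],"grip":[0,0,0,0.6,0.6]}'
$c '{"translation":[[0,0,0],[0,0,0],[0,0,-0.4],[0,0,-0.5],[0,0,-0.5]],"turn":[[0,0,0],[0,0,0],[0,0,0],[0,0,0],[0,0,0]],"grip":[0.6,0.6,0.6,0.6,0.6]}'
python3 - <<'E'
from h import *
o=env.get_obs();p=o["tool_pos"];q=np.arctan2(p[1]-.2685,p[0]-.6575)%(2*np.pi);print(p,np.degrees(q),np.hypot(p[0]-.6575,p[1]-.2685))
print("door q", np.radians(-94.0+360-np.degrees(q)))
c=env.read_camera("top");cv2.imwrite("pics/c.png",c["frame"][:,:,::-1]);W=cloud(c);x,y,z=np.moveaxis(W,-1,0)
m=(z>.075)&(z<.1)&(x>.4)&(x<.7)&(y<-.03)&(y>-.26)
k,l,s,ce=cv2.connectedComponentsWithStats(m.astype(np.uint8))
for i in range(1,k):
    if s[i,4]>15: print('knob',ce[i],s[i,4],np.nanmedian(W[l==i],0))
E
```

```text
time_s: 10.98
tool_pos: [0.4423, 0.1639, 0.1705]
tool_rot: [179.8, -0.3, 38.8]
force: [10.4, 3.9, -9.4]
grip_width: 0.0128
grasp_force: 40.0
time_s: 11.6
tool_pos: [0.4184, 0.2637, 0.1704]
tool_rot: [179.8, -0.2, 13.7]
force: [9.0, -0.4, -4.0]
grip_width: 0.0129
grasp_force: 40.0
time_s: 12.22
tool_pos: [0.4159, 0.2857, 0.1704]
tool_rot: [179.9, 0.1, 8.9]
force: [-0.2, 0.7, -0.4]
grip_width: 0.0256
grasp_force: 0.0
time_s: 12.85
tool_pos: [0.4156, 0.2864, 0.2837]
tool_rot: [180.0, 0.0, 9.0]
force: [-0.1, 0.3, -0.8]
grip_width: 0.052
grasp_force: 0.0
[0.41560903 0.28640705 0.28366983] 175.7661497688062 0.24255288649618514
door q 1.5748777832857783
knob [359.56862745 212.37254902] 51 [ 0.58357741 -0.21107094  0.08917369]
knob [319.4 216.4] 50 [ 0.56999151 -0.10544395  0.08987529]
knob [350.50980392 247.52941176] 51 [ 0.49013002 -0.18807567  0.08992171]
```

View pics/c.png

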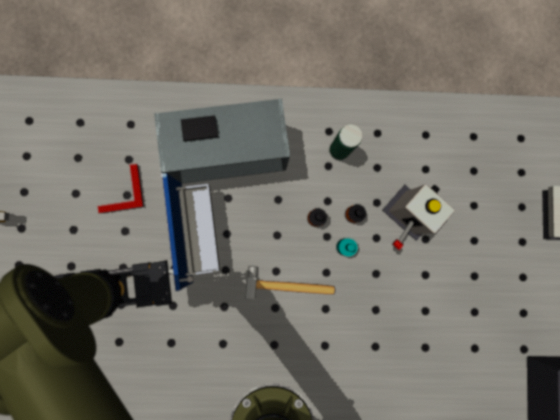

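The door is open square at q≈1.57, with the rack at (200,230). The canisters are unmoved at (319,216) and (359,212), and the square and hammer are undisturbed. I'll start with canister A and keep φ at -81.

```bash
python3 - <<'E'
from h import *
go(.570,-.107,.13,-81)
h=np.array([.6575,.2685]);y=np.array([np.cos(np.radians(9)),np.sin(np.radians(9))]);x=np.array([y[1],-y[0]])
for s in(-70,-10): print(s,h+.047*x+(-.137+s/1000)*y)
E
```

```text
phi now -81.0 turn -0.0002 shift [1.108 5.175 1.994] tilt z [ 0.006  0.006 -1.   ] q7 -119.0
-70 [0.46040093 0.18969671]
-10 [0.51966223 0.19908278]
```

```bash
c="python3 -m creep"
$c '{"translation":[[0.1385,0.647,0],[0.1385,0.647,0],[0.1385,0.647,0],[0.1385,0.647,0],[0.1385,0.647,0]],"turn":[[0,0,0],[0,0,0],[0,0,0],[0,0,0],[0,0,0]],"grip":[0.6,0.6,0.6,0.6,0.6]}'
$c '{"translation":[[0.1385,0.647,0],[0.1385,0.647,0],[0.1385,0.647,0],[0,0,0.6],[0,0,0.6]],"turn":[[0,0,0],[0,0,0],[0,0,0],[0,0,0],[0,0,0]],"grip":[0.6,0.6,0.6,0.6,0.6]}'
$c '{"translation":[[0,0,0.6],[0,0,0.2],[0,0,0],[0,0,0],[0,0,0]],"turn":[[0,0,0],[0,0,0],[0,0,0],[0,0,0],[0,0,0]],"grip":[0.6,0.6,0.6,0.6,0.6]}'
python3 - <<'E'
from h import *
go(.570,-.107,.031,-81)
c=env.read_camera("side");W=cloud(c);x,y,z=np.moveaxis(W,-1,0)
m=(z>.075)&(z<.1)&(x>.4)&(x<.7)&(y<-.03)&(y>-.26)
k,l,s,ce=cv2.connectedComponentsWithStats(m.astype(np.uint8))
for i in range(1,k):
    if s[i,4]>15: print('knob',ce[i],s[i,4],np.nanmedian(W[l==i],0))
E
```

```text
time_s: 13.52
tool_pos: [0.5111, 0.038, 0.2826]
tool_rot: [-180.0, -0.0, 9.0]
force: [1.1, -0.0, -0.2]
grip_width: 0.052
grasp_force: 0.0
time_s: 14.15
tool_pos: [0.5681, -0.1096, 0.1855]
tool_rot: [180.0, -0.1, 8.9]
force: [0.3, 0.8, -0.2]
grip_width: 0.0525
grasp_force: 0.0
time_s: 14.78
tool_pos: [0.5691, -0.1089, 0.1243]
tool_rot: [180.0, -0.2, 8.9]
force: [-0.1, -0.3, 0.4]
grip_width: 0.0522
grasp_force: 0.0
phi now -81.1 turn -0.0003 shift [ 0.014 -0.021  1.166] tilt z [ 0.003  0.    -1.   ] q7 -63.0
knob [316.5        241.27777778] 72 [ 0.56918877 -0.10959173  0.08900832]
knob [348.2875 271.0875] 80 [ 0.58266813 -0.21512087  0.08935697]
knob [309.86075949 283.5443038 ] 79 [ 0.49156278 -0.19245727  0.08974715]
```

```bash
c="python3 -m creep"
$c '{"translation":[[0,0,0.4],[0,0,0.4],[0,0,0.37],[0,0,0],[0,0,0]],"turn":[[0,0,0],[0,0,0],[0,0,0],[0,0,0],[0,0,0]],"grip":[0.6,0.6,0.6,0.6,0]}' 25
$c '{"translation":[[0,0,0],[0,0,0],[0,0,0],[0,0,0],[0,0,0]],"turn":[[0,0,0],[0,0,0],[0,0,0],[0,0,0],[0,0,0]],"grip":[0,0,0,0,0]}'
$c '{"translation":[[0,0,0],[0,0,0],[0,0,-0.4],[0,0,-0.6],[0,0,-0.6]],"turn":[[0,0,0],[0,0,0],[0,0,0],[0,0,0],[0,0,0]],"grip":[0,0,0,0,0]}'
python3 - <<'E'
from h import *
go(.460,.190,.20,-81)
E
```

```text
time_s: 15.45
tool_pos: [0.569, -0.109, 0.0304]
tool_rot: [180.0, -0.1, 8.9]
force: [0.4, -0.1, 0.8]
grip_width: 0.0475
grasp_force: 0.0
time_s: 16.08
tool_pos: [0.5682, -0.1083, 0.0292]
tool_rot: [-180.0, -0.0, 9.0]
force: [0.6, 1.5, 3.8]
grip_width: 0.0196
grasp_force: 24.9
time_s: 16.7
tool_pos: [0.5666, -0.1092, 0.1569]
tool_rot: [180.0, 0.1, 8.9]
force: [0.5, 0.7, -1.5]
grip_width: 0.0191
grasp_force: 24.9
phi now -81.1 turn -0.0006 shift [-0.732 -3.903 -0.539] tilt z [-0.002 -0.001 -1.   ] q7 -64.0
```

```bash
c="python3 -m creep"
$c '{"translation":[[0,0,-0.54],[-0.1046,-0.5576,0],[-0.1046,-0.5576,0],[-0.1046,-0.5576,0],[-0.1046,-0.5576,0]],"turn":[[0,0,0],[0,0,0],[0,0,0],[0,0,0],[0,0,0]],"grip":[0,0,0,0,0]}'
$c '{"translation":[[-0.1046,-0.5576,0],[-0.1046,-0.5576,0],[-0.1046,-0.5576,0],[0,0,0],[0,0,0]],"turn":[[0,0,0],[0,0,0],[0,0,0],[0,0,0],[0,0,0]],"grip":[0,0,0,0,0]}'
python3 - <<'E'
from h import *
o=env.get_obs();print(o["tool_pos"],o["grasp_force"]);go(.460,.190,.092,-81)
# measure door top edge (blue) and rack rails from side camera
c=env.read_camera("side");np.savez("/tmp/s1.npz",**c);W=cloud(c);x,y,z=np.moveaxis(W,-1,0)
h=np.array([.6575,.2685]);Y=np.array([np.cos(np.radians(9)),np.sin(np.radians(9))]);X=np.array([Y[1],-Y[0]])
d=W[...,:2]-h;lx=d@X;ly=d@Y
m=(z>.166)&(z<.18)&(ly<-.02)&(ly>-.29)&(abs(lx)<.04)
f=np.polyfit(ly[m],lx[m],1);print('door top',m.sum(),f,lx[m].min(),lx[m].max(),ly[m].min())
for a,b in((-.24,-.22),(-.2,-.17),(-.15,-.1),(-.08,-.04)):
    m=(z>.088)&(z<.096)&(ly>a)&(ly<b)&(lx>.005)&(lx<.12)
    print('rail',a,np.sort(lx[m]).round(3)[::4])
cv2.imwrite("pics/d.png",c["frame"][:,:,::-1])
E
```

```text
time_s: 17.32
tool_pos: [0.5058, 0.063, 0.199]
tool_rot: [180.0, 0.1, 8.9]
force: [1.2, 0.5, -1.4]
grip_width: 0.0192
grasp_force: 24.9
time_s: 17.95
tool_pos: [0.4614, 0.1895, 0.1992]
tool_rot: [179.9, 0.1, 8.9]
force: [-0.2, -0.6, -1.8]
grip_width: 0.0196
grasp_force: 24.9
[0.46135122 0.18950196 0.19923612] 24.941565915942192
phi now -81.1 turn -0.0005 shift [-0.016 -0.009  1.34 ] tilt z [-0.001 -0.002 -1.   ] q7 -107.0
door top 278 [-0.02766    -0.00433183] -0.01389226533292408 0.03953638934280575 -0.276891154508818
rail -0.24 [0.01  0.016 0.016 0.018 0.08  0.081 0.082]
rail -0.2 [0.012 0.013 0.015 0.016 0.018 0.078 0.08  0.081 0.083 0.084 0.085]
rail -0.15 [0.011 0.013 0.013 0.014 0.015 0.016 0.017 0.017 0.018 0.078 0.079 0.079
 0.08  0.082 0.082 0.082 0.083 0.084 0.084]
rail -0.08 [0.011 0.013 0.014 0.016 0.017 0.018 0.078 0.079 0.08  0.081 0.082 0.083
 0.084]
```

View pics/d.png

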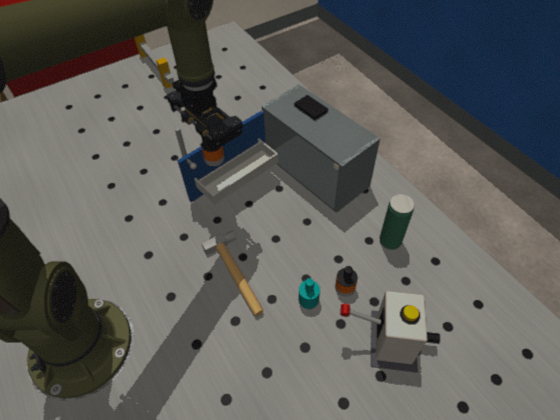

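The canister is held over the rack at about (213,155). The rails measure 12–18 mm and 78–84 mm in the door's axes, as expected. Lowering it now.

```bash
c="python3 -m creep"
$c '{"translation":[[0,0,0.4],[0,0,0.4],[0,0,0.3],[0,0,0.14],[0,0,0.06]],"turn":[[0,0,0],[0,0,0],[0,0,0],[0,0,0],[0,0,0]],"grip":[0,0,0,0,0]}'
$c '{"translation":[[0,0,0.03],[0,0,0.03],[0,0,0],[0,0,0],[0,0,0]],"turn":[[0,0,0],[0,0,0],[0,0,0],[0,0,0],[0,0,0]],"grip":[0,0,0,0,0]}'
```

```text
time_s: 18.62
tool_pos: [0.4617, 0.1898, 0.0959]
tool_rot: [180.0, 0.0, 8.9]
force: [-0.9, -0.9, -0.8]
grip_width: 0.0189
grasp_force: 24.9
time_s: 19.25
tool_pos: [0.4614, 0.1907, 0.0913]
tool_rot: [180.0, -0.0, 8.9]
force: [0.3, -0.4, -2.6]
grip_width: 0.0194
grasp_force: 24.9
```

```bash
c="python3 -m creep"
$c '{"translation":[[0,0,0.02],[0,0,0],[0,0,0],[0,0,0],[0,0,0]],"turn":[[0,0,0],[0,0,0],[0,0,0],[0,0,0],[0,0,0]],"grip":[0,0,0,0,0]}'
$c '{"translation":[[0,0,0.02],[0,0,0],[0,0,0],[0,0,0],[0,0,0]],"turn":[[0,0,0],[0,0,0],[0,0,0],[0,0,0],[0,0,0]],"grip":[0,0,0,0,0]}'
```

```text
time_s: 19.88
tool_pos: [0.4614, 0.1907, 0.0897]
tool_rot: [-180.0, -0.0, 8.9]
force: [0.0, 0.4, -1.7]
grip_width: 0.0192
grasp_force: 24.9
time_s: 20.5
tool_pos: [0.4619, 0.1911, 0.0891]
tool_rot: [-180.0, -0.1, 8.9]
force: [-2.7, -0.7, 5.4]
grip_width: 0.0195
grasp_force: 24.9
```

```bash
c="python3 -m creep"
$c '{"translation":[[0,0,0],[0,0,0],[0,0,0],[0,0,0],[0,0,0]],"turn":[[0,0,0],[0,0,0],[0,0,0],[0,0,0],[0,0,0]],"grip":[0.5,0.5,0.5,0.5,0.5]}'
$c '{"translation":[[0,0,-0.2],[0,0,-0.4],[0,0,-0.5],[0,0,-0.3],[0,0,0]],"turn":[[0,0,0],[0,0,0],[0,0,0],[0,0,0],[0,0,0]],"grip":[0.5,0.5,0.5,0.5,0.5]}'
python3 - <<'E'
from h import *
for n in("side","top"):
    c=env.read_camera(n);W=cloud(c);x,y,z=np.moveaxis(W,-1,0)
    m=(z>.075)&(z<.1)&(x>.4)&(x<.7)&(y<-.03)&(y>-.28)
    k,l,s,ce=cv2.connectedComponentsWithStats(m.astype(np.uint8))
    for i in range(1,k):
        if s[i,4]>15: print('knob',ce[i],s[i,4],np.nanmedian(W[l==i],0))
go(.583,-.2125,.13,-81)
E
```

```text
time_s: 21.12
tool_pos: [0.4616, 0.1904, 0.0881]
tool_rot: [180.0, -0.0, 8.9]
force: [0.1, -0.4, 1.4]
grip_width: 0.0432
grasp_force: 0.9
time_s: 21.75
tool_pos: [0.4628, 0.1913, 0.2028]
tool_rot: [-179.9, -0.3, 8.9]
force: [0.5, -0.5, -0.8]
grip_width: 0.0437
grasp_force: 0.0
knob [348.23376623 270.92207792] 77 [ 0.58308559 -0.21422859  0.0888448 ]
knob [309.87179487 283.56410256] 78 [ 0.49176162 -0.19284857  0.08957433]
knob [359.53846154 212.38461538] 52 [ 0.58333877 -0.21027668  0.08932832]
knob [350.46153846 247.38461538] 52 [ 0.49223207 -0.18834454  0.08949492]
phi now -81.1 turn -0.0003 shift [0.716 5.215 0.875] tilt z [-0.  0. -1.] q7 -107.0
```

```bash
c="python3 -m creep"
$c '{"translation":[[0.0895,0.652,0],[0.0895,0.652,0],[0.0895,0.652,0],[0.0895,0.652,0],[0.0895,0.652,0]],"turn":[[0,0,0],[0,0,0],[0,0,0],[0,0,0],[0,0,0]],"grip":[0.5,0.5,0.5,0.5,0.5]}'
$c '{"translation":[[0.0895,0.652,0],[0.0895,0.652,0],[0.0895,0.652,0],[0,0,0],[0,0,0]],"turn":[[0,0,0],[0,0,0],[0,0,0],[0,0,-0.05],[0,0,-0.05]],"grip":[0.5,0.5,0.5,0.5,0.5]}'
$c '{"translation":[[0,0,0],[0,0,0],[0,0,0],[0,0,0],[0,0,0]],"turn":[[0,0,-0.05],[0,0,-0.05],[0,0,-0.05],[0,0,-0.05],[0,0,-0.05]],"grip":[0.5,0.5,0.5,0.5,0.5]}'
$c '{"translation":[[0,0,0],[0,0,0],[0,0,0.6],[0,0,0],[0,0,0]],"turn":[[0,0,-0.05],[0,0,-0.05],[0,0,0],[0,0,0],[0,0,0]],"grip":[0.5,0.5,0.5,0.5,0.5]}'
python3 - <<'E'
from h import *
go(.583,-.2125,.0305,0)
c=env.read_camera("side");W=cloud(c);x,y,z=np.moveaxis(W,-1,0)
m=(z>.075)&(z<.1)&(x>.4)&(x<.7)&(y<-.03)&(y>-.28)
k,l,s,ce=cv2.connectedComponentsWithStats(m.astype(np.uint8))
for i in range(1,k):
    if s[i,4]>15: print('knob',ce[i],s[i,4],np.nanmedian(W[l==i],0))
E
```

```text
time_s: 22.48
tool_pos: [0.5367, -0.0628, 0.1989]
tool_rot: [-180.0, 0.1, 9.0]
force: [0.7, -0.1, 0.5]
grip_width: 0.0435
grasp_force: 0.0
time_s: 23.1
tool_pos: [0.5816, -0.2137, 0.198]
tool_rot: [-179.9, 0.2, 27.1]
force: [0.3, 0.4, 0.4]
grip_width: 0.0434
grasp_force: 0.0
time_s: 23.72
tool_pos: [0.5819, -0.2123, 0.1984]
tool_rot: [-179.8, 0.0, 72.2]
force: [-0.2, 0.5, -0.4]
grip_width: 0.0436
grasp_force: 0.0
time_s: 24.35
tool_pos: [0.5828, -0.2128, 0.1524]
tool_rot: [-180.0, 0.0, 89.9]
force: [1.0, 0.3, 0.7]
grip_width: 0.0433
grasp_force: 0.0
phi now -0.1 turn -0.0004 shift [0.004 0.002 1.524] tilt z [-0. -0. -1.] q7 27.0
knob [348.2        270.93333333] 75 [ 0.58226262 -0.21393339  0.08942311]
knob [309.85897436 283.51282051] 78 [ 0.49133265 -0.19276375  0.08971848]
```

```bash
c="python3 -m creep"
$c '{"translation":[[0,0,0.5],[0,0,0.5],[0,0,0.35],[0,0,0.17],[0,0,0]],"turn":[[0,0,0],[0,0,0],[0,0,0],[0,0,0],[0,0,0]],"grip":[0.5,0.5,0.5,0.5,0.5]}' 25
$c '{"translation":[[0,0,0],[0,0,0],[0,0,0],[0,0,0],[0,0,0]],"turn":[[0,0,0],[0,0,0],[0,0,0],[0,0,0],[0,0,0]],"grip":[0,0,0,0,0]}'
$c '{"translation":[[0,0,0],[0,0,-0.4],[0,0,-0.6],[0,0,-0.6],[0,0,-0.5]],"turn":[[0,0,0],[0,0,0],[0,0,0],[0,0,0],[0,0,0]],"grip":[0,0,0,0,0]}'
$c '{"translation":[[0,0,0],[0,0,0],[0,0,0],[0,0,0],[0,0,0]],"turn":[[0,0,0.05],[0,0,0.05],[0,0,0.05],[0,0,0.05],[0,0,0.05]],"grip":[0,0,0,0,0]}'
$c '{"translation":[[0,0,0],[0,0,0],[0,0,0],[0,0,0],[0,0,0]],"turn":[[0,0,0.05],[0,0,0.05],[0,0,0.05],[0,0,0.05],[0,0,0]],"grip":[0,0,0,0,0]}'
python3 - <<'E'
from h import *
go(.5197,.1991,.20,-81)
E
```

```text
time_s: 25.02
tool_pos: [0.5832, -0.2127, 0.0308]
tool_rot: [180.0, 0.0, 89.9]
force: [0.3, -0.1, -0.1]
grip_width: 0.0434
grasp_force: 0.0
time_s: 25.65
tool_pos: [0.5835, -0.2128, 0.0311]
tool_rot: [179.9, 0.0, 89.9]
force: [1.5, -0.7, 2.7]
grip_width: 0.0191
grasp_force: 24.9
time_s: 26.28
tool_pos: [0.5822, -0.2126, 0.1995]
tool_rot: [-180.0, -0.0, 89.9]
force: [0.3, 0.8, -1.2]
grip_width: 0.0193
grasp_force: 24.9
time_s: 26.9
tool_pos: [0.5819, -0.2124, 0.1973]
tool_rot: [-179.9, 0.1, 44.6]
force: [0.6, -0.0, -1.4]
grip_width: 0.0196
grasp_force: 24.9
time_s: 27.52
tool_pos: [0.5821, -0.2123, 0.1974]
tool_rot: [-180.0, 0.1, 9.0]
force: [-0.6, 0.3, -1.5]
grip_width: 0.0189
grasp_force: 24.9
phi now -81.0 turn 0.0002 shift [ 0.035 -5.202 -0.032] tilt z [-0.002  0.    -1.   ] q7 -51.0
```

```bash
c="python3 -m creep"
$c '{"translation":[[0.0044,-0.65,0],[0.0044,-0.65,0],[0.0044,-0.65,0],[0.0044,-0.65,0],[0.0044,-0.65,0]],"turn":[[0,0,0],[0,0,0],[0,0,0],[0,0,0],[0,0,0]],"grip":[0,0,0,0,0]}'
$c '{"translation":[[0.0044,-0.65,0],[0.0044,-0.65,0],[0.0044,-0.65,0],[0,0,0],[0,0,0]],"turn":[[0,0,0],[0,0,0],[0,0,0],[0,0,0],[0,0,0]],"grip":[0,0,0,0,0]}'
python3 - <<'E'
from h import *
go(.5197,.1991,.0905,-81)
for n in("side","top"):
    c=env.read_camera(n);W=cloud(c);x,y,z=np.moveaxis(W,-1,0)
    m=(z>.138)&(z<.156)&(x>.42)&(x<.53)&(y<.225)&(y>.14)
    k,l,s,ce=cv2.connectedComponentsWithStats(m.astype(np.uint8))
    for i in range(1,k):
        if s[i,4]>9: print('knob',ce[i],s[i,4],np.nanmedian(W[l==i],0))
    if n=="side": cv2.imwrite("pics/e.png",cv2.resize(c["frame"][80:220,140:300],(640,560),interpolation=cv2.INTER_CUBIC)[:,:,::-1])
E
```

```text
time_s: 28.15
tool_pos: [0.5433, 0.0461, 0.1983]
tool_rot: [-180.0, 0.0, 9.1]
force: [1.0, -0.6, -1.6]
grip_width: 0.0191
grasp_force: 24.9
time_s: 28.78
tool_pos: [0.5208, 0.198, 0.1981]
tool_rot: [179.9, 0.0, 9.1]
force: [0.5, -0.6, -1.1]
grip_width: 0.0192
grasp_force: 24.9
phi now -80.9 turn 0.0003 shift [-0.011 -0.016  1.345] tilt z [-0.    -0.001 -1.   ] q7 -100.0
knob [215.87719298 165.63157895] 57 [0.46379314 0.18769761 0.1496517 ]
knob [197.9137931  255.43103448] 58 [0.46480252 0.19084621 0.15026574]
```

View pics/e.png

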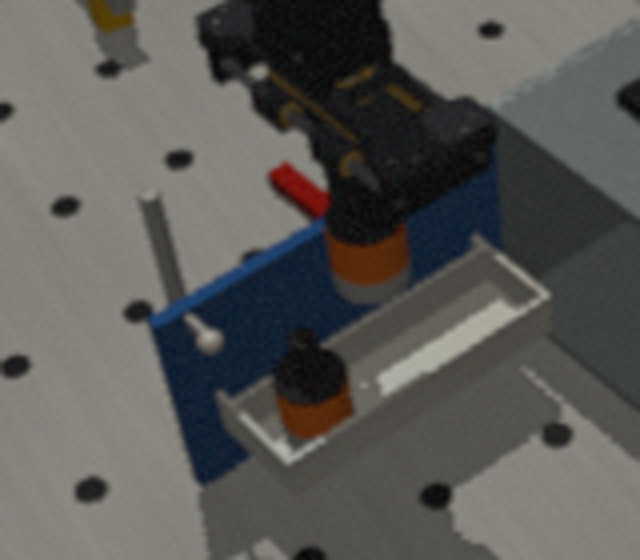

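Canister A stands upright in the rack at about (310,390) in the crop. B is held above, with 57 mm between centres, so it clears A. Lowering B.

```bash
c="python3 -m creep"
$c '{"translation":[[0,0,0.4],[0,0,0.4],[0,0,0.3],[0,0,0.15],[0,0,0.05]],"turn":[[0,0,0],[0,0,0],[0,0,0],[0,0,0],[0,0,0]],"grip":[0,0,0,0,0]}'
$c '{"translation":[[0,0,0.02],[0,0,0],[0,0,0],[0,0,0],[0,0,0]],"turn":[[0,0,0],[0,0,0],[0,0,0],[0,0,0],[0,0,0]],"grip":[0,0,0,0,0]}'
$c '{"translation":[[0,0,0.02],[0,0,0],[0,0,0],[0,0,0],[0,0,0]],"turn":[[0,0,0],[0,0,0],[0,0,0],[0,0,0],[0,0,0]],"grip":[0,0,0,0,0]}'
```

```text
time_s: 29.5
tool_pos: [0.5212, 0.1979, 0.0943]
tool_rot: [180.0, 0.0, 8.9]
force: [0.8, 0.5, -1.2]
grip_width: 0.0194
grasp_force: 24.9
time_s: 30.12
tool_pos: [0.521, 0.1988, 0.093]
tool_rot: [-180.0, -0.0, 8.9]
force: [0.6, -0.3, -1.6]
grip_width: 0.0194
grasp_force: 24.9
time_s: 30.75
tool_pos: [0.521, 0.1987, 0.0913]
tool_rot: [-180.0, -0.0, 8.9]
force: [0.2, -0.5, -0.8]
grip_width: 0.0195
grasp_force: 24.9
```

```bash
c="python3 -m creep"
$c '{"translation":[[0,0,0.015],[0,0,0],[0,0,0],[0,0,0],[0,0,0]],"turn":[[0,0,0],[0,0,0],[0,0,0],[0,0,0],[0,0,0]],"grip":[0,0,0,0,0]}'
$c '{"translation":[[0,0,0],[0,0,0],[0,0,0],[0,0,0],[0,0,0]],"turn":[[0,0,0],[0,0,0],[0,0,0],[0,0,0],[0,0,0]],"grip":[0.45,0.45,0.45,0.45,0.45]}'
$c '{"translation":[[0,0,-0.2],[0,0,-0.4],[0,0,-0.5],[0,0,-0.5],[0,0,-0.6]],"turn":[[0,0,0],[0,0,0],[0,0,0],[0,0,0],[0,0,0]],"grip":[0.45,0.45,0.45,0.45,0.45]}'
python3 - <<'E'
from h import *
c=env.read_camera("side");W=cloud(c);x,y,z=np.moveaxis(W,-1,0)
m=(z>.138)&(z<.156)&(x>.42)&(x<.58)&(y<.225)&(y>.14)
k,l,s,ce=cv2.connectedComponentsWithStats(m.astype(np.uint8))
for i in range(1,k):
    if s[i,4]>9: print('knob',ce[i],s[i,4],np.nanmedian(W[l==i],0))
m=(z>.215)&(z<.232)&(x>.38)&(x<.46)&(y<.33)&(y>.25);print('post',m.sum(),np.nanmedian(W[m],0))
go(.4165,.2865,.2,-81)
E
```

```text
time_s: 31.38
tool_pos: [0.5215, 0.1987, 0.091]
tool_rot: [-180.0, -0.0, 8.9]
force: [-1.8, -1.2, 6.4]
grip_width: 0.0194
grasp_force: 24.9
time_s: 32.0
tool_pos: [0.521, 0.1988, 0.09]
tool_rot: [-180.0, -0.0, 8.9]
force: [0.4, -0.1, 0.5]
grip_width: 0.039
grasp_force: 0.0
time_s: 32.62
tool_pos: [0.5207, 0.1984, 0.2683]
tool_rot: [-180.0, -0.0, 8.9]
force: [0.1, -0.7, -0.1]
grip_width: 0.0388
grasp_force: 0.0
knob [234.01960784 155.45098039] 51 [0.51995075 0.19396915 0.14886779]
knob [215.87272727 165.54545455] 55 [0.46414042 0.18806017 0.14883405]
post 34 [0.41673349 0.28291653 0.22356566]
phi now -81.1 turn -0.0005 shift [-1.157 -1.283  0.942] tilt z [ 0.009  0.006 -1.   ] q7 -101.0
```

```bash
c="python3 -m creep"
$c '{"translation":[[-0.579,-0.647,0],[-0.579,-0.647,0],[0,0,0],[0,0,0],[0,0,0.3]],"turn":[[0,0,0],[0,0,0],[0,0,0],[0,0,0],[0,0,0]],"grip":[0.8,0.8,0.8,0.8,0.8]}'
$c '{"translation":[[0,0,0.4],[0,0,0.4],[0,0,0.15],[0,0,0],[0,0,0]],"turn":[[0,0,0],[0,0,0],[0,0,0],[0,0,0],[0,0,0]],"grip":[0.8,0.8,0.8,0.8,0.8]}' 40
$c '{"translation":[[0,0,0],[0,0,0],[0,0,0],[0,0,0],[0,0,0]],"turn":[[0,0,0],[0,0,0],[0,0,0],[0,0,0],[0,0,0]],"grip":[0,0,0,0,0]}'
$c '{"translation":[[0,0,0],[0,0,0],[0,0,0],[0,0,0],[0,0,0]],"turn":[[0,0,0],[0,0,0],[0,0,0],[0,0,0],[0,0,0]],"grip":[0,0,0,0,0]}'
$c '{"translation":[[-0.007,0.032,0],[-0.013,0.064,0],[-0.02,0.097,0],[-0.0267,0.129,0],[-0.0267,0.129,0]],"turn":[[0,0,-0.0035],[0,0,-0.007],[0,0,-0.0104],[0,0,-0.0139],[0,0,-0.0139]],"grip":[0,0,0,0,0]}'
```

```text
time_s: 33.3
tool_pos: [0.4269, 0.277, 0.244]
tool_rot: [-179.9, -0.2, 8.7]
force: [-0.1, 0.4, -0.2]
grip_width: 0.0691
grasp_force: 0.0
time_s: 33.92
tool_pos: [0.4253, 0.278, 0.1675]
tool_rot: [-179.9, -0.1, 8.9]
force: [-0.6, -0.5, 0.6]
grip_width: 0.0698
grasp_force: 0.0
time_s: 34.55
tool_pos: [0.4237, 0.2784, 0.1661]
tool_rot: [-180.0, 0.0, 9.0]
force: [-2.6, 0.5, 0.4]
grip_width: 0.0278
grasp_force: 0.7
time_s: 35.17
tool_pos: [0.4237, 0.278, 0.166]
tool_rot: [-180.0, 0.0, 9.0]
force: [-4.5, 0.9, 0.8]
grip_width: 0.0127
grasp_force: 40.0
time_s: 35.8
tool_pos: [0.4253, 0.2401, 0.166]
tool_rot: [180.0, -0.1, 17.8]
force: [-0.6, 1.1, -1.3]
grip_width: 0.0129
grasp_force: 40.0
```

The approach rows went over the per-row limit, so the pads hold the post 6 mm off centre. I'll release, shift to centre and regrasp.

```bash
c="python3 -m creep"
$c '{"translation":[[0,0,0],[0,0,0],[0,0,0],[-0.079,0,0],[0,0,0]],"turn":[[0,0,0],[0,0,0],[0,0,0],[0,0,0],[0,0,0]],"grip":[0.4,0.4,0.4,0.4,0.4]}'
$c '{"translation":[[0,0,0],[0,0,0],[0,0,0],[0,0,0],[0,0,0]],"turn":[[0,0,0],[0,0,0],[0,0,0],[0,0,0],[0,0,0]],"grip":[0,0,0,0,0]}'
python3 - <<'E'
from h import *
o=env.get_obs();p=o["tool_pos"];q=np.arctan2(p[1]-.2685,p[0]-.6575)%(2*np.pi);print(p,o["grasp_force"],o["grip_width"],np.hypot(p[0]-.6575,p[1]-.2685),"q deg", -94.0+360-np.degrees(q)); go(0,0,0,0)
E
```

```text
time_s: 36.42
tool_pos: [0.418, 0.2391, 0.166]
tool_rot: [-180.0, 0.0, 17.7]
force: [-0.4, 0.3, 0.2]
grip_width: 0.0348
grasp_force: 0.0
time_s: 37.05
tool_pos: [0.419, 0.2388, 0.1661]
tool_rot: [180.0, -0.0, 17.7]
force: [2.8, -1.2, -0.5]
grip_width: 0.0131
grasp_force: 40.0
[0.41896547 0.23883629 0.16609128] 40.00002178363502 0.013108943854207404 0.24037191594151758 q deg 78.91119790101743
phi now -72.3 turn -0.4018 shift [-2.985 -5.237  2.076] tilt z [ 0.001 -0.    -1.   ] q7 -106.0
```

```bash
c="python3 -m creep"
$c '{"translation":[[-0.01,0.065,0],[-0.01,0.065,0],[-0.0213,0.13,0],[-0.0213,0.13,0],[-0.0213,0.13,0]],"turn":[[0,0,-0.007],[0,0,-0.007],[0,0,-0.0139],[0,0,-0.0139],[0,0,-0.0139]],"grip":[0,0,0,0,0]}'
$c '{"translation":[[-0.0213,0.13,0],[-0.0213,0.13,0],[-0.0213,0.13,0],[-0.0213,0.13,0],[-0.0213,0.13,0]],"turn":[[0,0,-0.0139],[0,0,-0.0139],[0,0,-0.0139],[0,0,-0.0139],[0,0,-0.0139]],"grip":[0,0,0,0,0]}'
$c '{"translation":[[-0.0213,0.13,0],[-0.0213,0.13,0],[-0.0213,0.13,0],[-0.0213,0.13,0],[-0.0213,0.13,0]],"turn":[[0,0,-0.0139],[0,0,-0.0139],[0,0,-0.0139],[0,0,-0.0139],[0,0,-0.0139]],"grip":[0,0,0,0,0]}'
$c '{"translation":[[-0.0213,0.13,0],[-0.0213,0.13,0],[-0.0213,0.13,0],[-0.0213,0.13,0],[-0.0213,0.13,0]],"turn":[[0,0,-0.0139],[0,0,-0.0139],[0,0,-0.0139],[0,0,-0.0139],[0,0,-0.0139]],"grip":[0,0,0,0,0]}'
$c '{"translation":[[-0.0213,0.13,0],[-0.0213,0.13,0],[-0.0213,0.13,0],[-0.0213,0.13,0],[-0.0213,0.13,0]],"turn":[[0,0,-0.0139],[0,0,-0.0139],[0,0,-0.0139],[0,0,-0.0139],[0,0,-0.0139]],"grip":[0,0,0,0,0]}'
python3 - <<'E'
from h import *
o=env.get_obs();p=o["tool_pos"];q=np.arctan2(p[1]-.2685,p[0]-.6575)%(2*np.pi);print(p,o["grasp_force"],o["grip_width"],np.hypot(p[0]-.6575,p[1]-.2685),"q deg", -94.0+360-np.degrees(q)); go(0.641,0.0282,.17,9)
E
```

```text
time_s: 37.67
tool_pos: [0.4277, 0.1979, 0.1661]
tool_rot: [-180.0, -0.0, 27.9]
force: [2.5, 2.8, -2.1]
grip_width: 0.013
grasp_force: 40.0
time_s: 38.3
tool_pos: [0.4483, 0.1498, 0.1661]
tool_rot: [-179.9, -0.0, 40.4]
force: [1.0, 1.8, -1.8]
grip_width: 0.0128
grasp_force: 40.0
time_s: 38.92
tool_pos: [0.4789, 0.1073, 0.1661]
tool_rot: [-179.9, -0.0, 52.9]
force: [-0.0, 1.4, -0.3]
grip_width: 0.0129
grasp_force: 40.0
time_s: 39.55
tool_pos: [0.518, 0.0722, 0.1661]
tool_rot: [-179.9, -0.0, 65.4]
force: [-0.7, 0.5, 1.1]
grip_width: 0.013
grasp_force: 40.0
time_s: 40.17
tool_pos: [0.564, 0.0465, 0.1661]
tool_rot: [-179.9, -0.0, 77.9]
force: [-1.3, 0.7, 2.6]
grip_width: 0.0125
grasp_force: 40.0
[0.56397112 0.04652286 0.16611124] 40.00531246885657 0.012540808249204984 0.2408765334834932 q deg 18.847864757502236
phi now -12.1 turn -0.1172 shift [-0.377  0.915 -0.049] tilt z [-0.002  0.001 -1.   ] q7 -11.0
```

```bash
c="python3 -m creep"
$c '{"translation":[[-0.0213,0.13,0],[-0.0213,0.13,0],[-0.0213,0.13,0],[-0.0213,0.13,0],[-0.0213,0.13,0]],"turn":[[0,0,-0.0139],[0,0,-0.0139],[0,0,-0.0139],[0,0,-0.0139],[0,0,-0.0139]],"grip":[0,0,0,0,0]}'
$c '{"translation":[[-0.0213,0.13,0],[-0.0213,0.13,0],[-0.0213,0.13,0],[0,0,0],[0,0,0]],"turn":[[0,0,-0.0139],[0,0,-0.0139],[0,0,-0.0139],[0,0,0],[0,0,0]],"grip":[0,0,0,0,0]}'
python3 - <<'E'
from h import *
o=env.get_obs();p=o["tool_pos"];q=np.arctan2(p[1]-.2685,p[0]-.6575)%(2*np.pi);print(p,np.hypot(p[0]-.6575,p[1]-.2685),"q deg", -94.0+360-np.degrees(q)); go(0.641,0.0282,.17,9)
E
```

```text
time_s: 40.8
tool_pos: [0.6145, 0.0315, 0.1662]
tool_rot: [-179.9, -0.0, 90.4]
force: [-1.5, 0.1, 2.4]
grip_width: 0.0126
grasp_force: 40.0
time_s: 41.42
tool_pos: [0.6413, 0.0281, 0.166]
tool_rot: [-179.4, -0.2, 97.8]
force: [-11.8, 0.3, 8.9]
grip_width: 0.0129
grasp_force: 39.9
[0.64126218 0.02811855 0.16597314] 0.24092925560019315 q deg -0.1355287227677877
phi now 7.8 turn -0.0067 shift [ 0.002 -0.003 -0.05 ] tilt z [-0.012  0.002 -1.   ] q7 16.0
```

```bash
c="python3 -m creep"
$c '{"translation":[[0,0.03,0],[0,0,0],[0,0,0],[0,0,0],[0,0,0]],"turn":[[0,0,0],[0,0,0],[0,0,0],[0,0,0],[0,0,0]],"grip":[0,0,0,0,0]}'
$c '{"translation":[[0,0.03,0],[0,0,0],[0,0,0],[0,0,0],[0,0,0]],"turn":[[0,0,0],[0,0,0],[0,0,0],[0,0,0],[0,0,0]],"grip":[0,0,0,0,0]}'
```

```text
time_s: 42.05
tool_pos: [0.6411, 0.0282, 0.1659]
tool_rot: [-179.1, -0.3, 97.8]
force: [-19.3, 0.8, 12.8]
grip_width: 0.0125
grasp_force: 39.9
time_s: 42.68
tool_pos: [0.641, 0.0281, 0.1659]
tool_rot: [-178.8, -0.3, 97.8]
force: [-26.2, -0.7, 15.8]
grip_width: 0.013
grasp_force: 39.9
```

It has reached a hard stop at the shut position. I'll back off, release, lift and look.

```bash
c="python3 -m creep"
$c '{"translation":[[0,-0.06,0],[0,0,0],[0,0,0],[0,0,0],[0,0,0]],"turn":[[0,0,0],[0,0,0],[0,0,0],[0,0,0],[0,0,0]],"grip":[0,0.5,0.5,0.5,0.5]}'
$c '{"translation":[[0,0,0],[0,0,-0.4],[0,0,-0.6],[0,0,-0.6],[0,0,-0.4]],"turn":[[0,0,0],[0,0,0],[0,0,0],[0,0,0],[0,0,0]],"grip":[0.5,0.5,0.5,0.5,0.5]}'
python3 - <<'E'
from h import *
from scipy.spatial.transform import Rotation as Ro
c=env.read_camera("side");W=cloud(c);x,y,z=np.moveaxis(W,-1,0);h=hsv(c)
mb=(h[...,0]>100)&(h[...,0]<125)&(h[...,1]>120)&(z>.02)&(z<.165)&(x>.5)&(x<.75)&(y>-.02)&(y<.3)
q=W[mb][:,:2]; f=cv2.fitLine(q.astype(np.float32),cv2.DIST_HUBER,0,.01,.01).ravel(); print('door',f,np.degrees(np.arctan2(f[1],f[0])))
cv2.imwrite("pics/f.png",c["frame"][:,:,::-1])
H=h;b=(H[...,0]>20)&(H[...,0]<33)&(H[...,1]>180)&(y<-.3);print('button',np.nanmedian(W[b],0))
r=((H[...,0]<6)|(H[...,0]>174))&(H[...,1]>170)&(y<-.25)&(z>.05);print('lever',np.nanmedian(W[r],0),W[r].max(0),W[r].min(0))
go(.6,-.381,.25,49)
E
```

```text
time_s: 43.3
tool_pos: [0.6467, 0.0281, 0.166]
tool_rot: [180.0, 0.0, 97.8]
force: [-0.4, 0.2, -0.3]
grip_width: 0.0412
grasp_force: 0.0
time_s: 43.92
tool_pos: [0.6471, 0.0279, 0.3287]
tool_rot: [179.8, 0.0, 97.8]
force: [1.2, -0.6, -0.5]
grip_width: 0.0439
grasp_force: 0.0
door [ 0.15756941 -0.98750794  0.6621363   0.16880243] -80.93415
button [ 0.59786391 -0.38168425  0.1545569 ]
lever [ 0.50201519 -0.29876172  0.13522979] [ 0.51330961 -0.28439463  0.13954028] [ 0.49232452 -0.30914564  0.12355784]
phi now 7.8 turn -0.2288 shift [-2.896 -4.254  1.033] tilt z [ 0.008  0.001 -1.   ] q7 14.0
```

View pics/f.png

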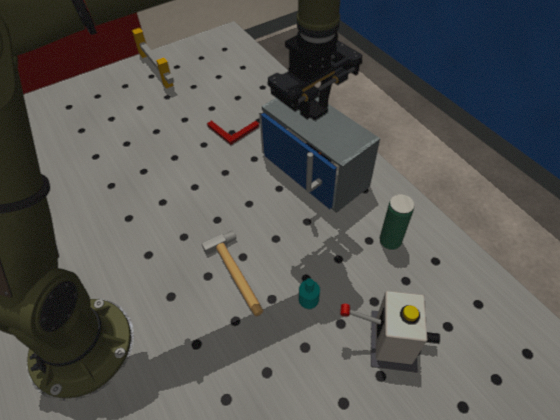

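The door is shut: its face angle is -80.9°, the same as at the start. The other objects are untouched; the button is at (411,313) and the lever tip at (345,309), still latched. Next is the button.

```bash
c="python3 -m creep"
$c '{"translation":[[0,0,0],[0,0,0],[0,0,0],[0,0,0],[0,0,0]],"turn":[[0,0,-0.0458],[0,0,-0.0458],[0,0,-0.0458],[0,0,-0.0458],[0,0,-0.0458]],"grip":[0,0,0,0,0]}'
$c '{"translation":[[-0.322,-0.473,0],[-0.322,-0.473,0],[-0.322,-0.473,0],[-0.322,-0.473,0],[-0.322,-0.473,0]],"turn":[[0,0,0],[0,0,0],[0,0,0],[0,0,0],[0,0,0]],"grip":[0,0,0,0,0]}'
$c '{"translation":[[-0.322,-0.473,0],[-0.322,-0.473,0],[-0.322,-0.473,0],[-0.322,-0.473,0],[0,0,0]],"turn":[[0,0,0],[0,0,0],[0,0,0],[0,0,0],[0,0,0]],"grip":[0,0,0,0,0]}'
$c '{"translation":[[0,0,0.6],[0,0,0.6],[0,0,0.6],[0,0,0],[0,0,0]],"turn":[[0,0,0],[0,0,0],[0,0,0],[0,0,0],[0,0,0]],"grip":[0,0,0,0,0]}'
python3 - <<'E'
from h import *
go(.6,-.381,.135,49)
o=env.get_obs();print(o["force"],o["grip_width"])
E
```

```text
time_s: 44.6
tool_pos: [0.6465, 0.0281, 0.3258]
tool_rot: [-180.0, -0.0, 139.3]
force: [-0.1, 0.1, 0.5]
grip_width: 0.0034
grasp_force: 0.0
time_s: 45.22
tool_pos: [0.6194, -0.2005, 0.3259]
tool_rot: [180.0, 0.0, 139.0]
force: [-0.8, 0.4, 0.7]
grip_width: 0.0004
grasp_force: 0.0
time_s: 45.85
tool_pos: [0.5949, -0.3863, 0.3251]
tool_rot: [-179.8, -0.0, 138.5]
force: [-1.6, -0.4, -1.0]
grip_width: 0.0005
grasp_force: 0.0
time_s: 46.48
tool_pos: [0.5993, -0.381, 0.1842]
tool_rot: [180.0, 0.1, 139.1]
force: [0.2, -0.4, 1.2]
grip_width: 0.0002
grasp_force: 0.0
phi now 49.1 turn 0.0004 shift [-0.007  0.006  0.615] tilt z [ 0.002 -0.001 -1.   ] q7 94.0
[ 0.17065275 -0.39853309  1.24581828] 0.00015975749424743774
```

```bash
c="python3 -m creep"
$c '{"translation":[[0,0,0.4],[0,0,0.16],[0,0,0],[0,0,0.06],[0,0,0]],"turn":[[0,0,0],[0,0,0],[0,0,0],[0,0,0],[0,0,0]],"grip":[0,0,0,0,0]}'
$c '{"translation":[[0,0,0.06],[0,0,0],[0,0,0],[0,0,0],[0,0,0]],"turn":[[0,0,0],[0,0,0],[0,0,0],[0,0,0],[0,0,0]],"grip":[0,0,0,0,0]}'
$c '{"translation":[[0,0,0.06],[0,0,0],[0,0,0],[0,0,0],[0,0,0]],"turn":[[0,0,0],[0,0,0],[0,0,0],[0,0,0],[0,0,0]],"grip":[0,0,0,0,0]}'
```

```text
time_s: 47.1
tool_pos: [0.5984, -0.3812, 0.1331]
tool_rot: [180.0, 0.1, 139.0]
force: [-1.0, -0.5, 0.3]
grip_width: 0.0003
grasp_force: 0.0
time_s: 47.72
tool_pos: [0.5982, -0.381, 0.1277]
tool_rot: [180.0, 0.0, 139.0]
force: [0.5, 0.2, -1.2]
grip_width: 0.0002
grasp_force: 0.0
time_s: 48.35
tool_pos: [0.5985, -0.3813, 0.1232]
tool_rot: [180.0, 0.1, 139.0]
force: [0.6, -0.9, 4.6]
grip_width: 0.0007
grasp_force: 2.1
```

```bash
c="python3 -m creep"
$c '{"translation":[[0,0,0.04],[0,0,0],[0,0,0],[0,0,0],[0,0,0]],"turn":[[0,0,0],[0,0,0],[0,0,0],[0,0,0],[0,0,0]],"grip":[0,0,0,0,0]}'
$c '{"translation":[[0,0,-0.3],[0,0,-0.5],[0,0,-0.5],[0,0,0],[0,0,0]],"turn":[[0,0,0],[0,0,0],[0,0,0],[0,0,0],[0,0,0]],"grip":[0,0,0,0,0]}'
python3 - <<'E'
from h import *
for n in("side","top"):
    c=env.read_camera(n);W=cloud(c);x,y,z=np.moveaxis(W,-1,0);H=hsv(c)
    r=((H[...,0]<6)|(H[...,0]>174))&(H[...,1]>150)&(y<-.25)&(y>-.36)&(x<.56)&(x>.4)&(z>.02);print('lever',r.sum(),np.nanmedian(W[r],0),np.nanmin(W[r],0),np.nanmax(W[r],0))
go(.503,-.2965,.13,49)
E
```

```text
time_s: 48.98
tool_pos: [0.5985, -0.3812, 0.1202]
tool_rot: [180.0, 0.1, 139.0]
force: [0.0, 0.2, 5.6]
grip_width: 0.0002
grasp_force: 3.4
time_s: 49.6
tool_pos: [0.5975, -0.3803, 0.2219]
tool_rot: [-180.0, -0.2, 139.0]
force: [-0.1, -0.2, 0.3]
grip_width: 0.0005
grasp_force: 0.0
lever 77 [ 0.50120427 -0.29684506  0.05153454] [ 0.49230719 -0.3090985   0.04245978] [ 0.51217585 -0.28533963  0.05664863]
lever 45 [ 0.50220182 -0.29514033  0.05068504] [ 0.49173697 -0.30655839  0.04606508] [ 0.51306862 -0.28682944  0.05421004]
phi now 49.0 turn 0.0 shift [1.576 0.014 1.141] tilt z [-0.003  0.002 -1.   ] q7 93.0
```

```bash
c="python3 -m creep"
$c '{"translation":[[0.525,0.004,0],[0.525,0.005,0],[0.525,0.005,0],[0,0,0],[0,0,0]],"turn":[[0,0,0],[0,0,0],[0,0,0],[0,0,0],[0,0,0]],"grip":[0.6,0.6,0.6,0.6,0.6]}'
$c '{"translation":[[0,0,0.4],[0,0,0.6],[0,0,0.6],[0,0,0],[0,0,0]],"turn":[[0,0,0],[0,0,0],[0,0,0],[0,0,0],[0,0,0]],"grip":[0.6,0.6,0.6,0.6,0.6]}'
python3 - <<'E'
from h import *
go(.503,-.296,.003,49);print(env.get_obs()["grip_width"])
E
```

```text
time_s: 50.32
tool_pos: [0.5042, -0.2972, 0.2232]
tool_rot: [180.0, -0.0, 139.1]
force: [0.2, 1.1, 0.4]
grip_width: 0.0422
grasp_force: 0.0
time_s: 50.95
tool_pos: [0.5048, -0.299, 0.097]
tool_rot: [-180.0, 0.1, 139.0]
force: [0.6, 0.4, 0.2]
grip_width: 0.0525
grasp_force: 0.0
phi now 49.0 turn -0.0002 shift [0.041 0.013 1.175] tilt z [ 0.001 -0.002 -1.   ] q7 89.0
0.05251431952646784
```

```bash
c="python3 -m creep"
$c '{"translation":[[0.03,0.015,0.4],[0,0,0.4],[0,0,0.36],[0,0,0],[0,0,0]],"turn":[[0,0,0],[0,0,0],[0,0,0],[0,0,0],[0,0,0]],"grip":[0.6,0.6,0.6,0.6,0]}' 25
$c '{"translation":[[0,0,0],[0,0,0],[0,0,0],[0,0,0],[0,0,0]],"turn":[[0,0,0],[0,0,0],[0,0,0],[0,0,0],[0,0,0]],"grip":[0,0,0,0,0]}'
```

```text
time_s: 51.58
tool_pos: [0.5046, -0.2962, 0.0052]
tool_rot: [179.9, 0.2, 139.0]
force: [-0.2, -0.1, 0.8]
grip_width: 0.0476
grasp_force: 0.0
time_s: 52.2
tool_pos: [0.5025, -0.2963, 0.0033]
tool_rot: [-179.9, 0.1, 139.0]
force: [-3.4, -3.2, 2.9]
grip_width: 0.0216
grasp_force: 25.0
```

```bash
c="python3 -m creep"
$c '{"translation":[[0.081,0,-0.223],[0.036,0,-0.235],[-0.0125,0,-0.236],[-0.03,0,-0.115],[-0.03,0,-0.115]],"turn":[[0,0,0],[0,0,0],[0,0,0],[0,0,0],[0,0,0]],"grip":[0,0,0,0,0]}'
$c '{"translation":[[-0.035,0,-0.08],[-0.038,0,-0.081],[0,0,-0.03],[0,0,0],[0,0,0]],"turn":[[0,0,0],[0,0,0],[0,0,0],[0,0,0],[0,0,0]],"grip":[0,0,0,0,0]}'
```

```text
time_s: 52.82
tool_pos: [0.4975, -0.2922, 0.076]
tool_rot: [-179.9, -0.3, 139.0]
force: [-2.9, -4.6, -4.0]
grip_width: 0.0219
grasp_force: 25.0
time_s: 53.45
tool_pos: [0.5029, -0.2967, 0.0919]
tool_rot: [-179.9, -0.1, 139.0]
force: [-4.5, -2.9, -1.6]
grip_width: 0.0223
grasp_force: 25.0
```

```bash
c="python3 -m creep"
$c '{"translation":[[0,0,0],[0,0,0],[0,0,0],[0,0,0],[0,0,0]],"turn":[[0,0,0],[0,0,0],[0,0,0],[0,0,0],[0,0,0]],"grip":[0.6,0.6,0.6,0.6,0.6]}'
$c '{"translation":[[0,0,-0.4],[0,0,-0.6],[0,0,-0.6],[0,0,-0.6],[0,0,0]],"turn":[[0,0,0],[0,0,0],[0,0,0],[0,0,0],[0,0,0]],"grip":[0.6,0.6,0.6,0.6,0.6]}'
$c '{"translation":[[0.4,0,0],[0.5,0,0],[0.3,0,0],[0,0,0],[0,0,0]],"turn":[[0,0,0],[0,0,0],[0,0,0],[0,0,0],[0,0,0]],"grip":[0.6,0.6,0.6,0.6,0.6]}'
python3 - <<'E'
from h import *
for n in("side","top"):
    c=env.read_camera(n);W=cloud(c);x,y,z=np.moveaxis(W,-1,0);H=hsv(c)
    r=((H[...,0]<6)|(H[...,0]>174))&(H[...,1]>150)&(y<-.25)&(y>-.36)&(x<.56)&(x>.4)&(z>.02)
    if r.sum():print('lever',r.sum(),np.nanmedian(W[r],0),np.nanmin(W[r],0),np.nanmax(W[r],0))
    if n=="side":
        cv2.imwrite("pics/g.png",c["frame"][:,:,::-1])
        mb=(H[...,0]>100)&(H[...,0]<125)&(H[...,1]>120)&(z>.02)&(z<.165)&(x>.5)&(x<.75)&(y>-.02)&(y<.3)
        q=W[mb][:,:2]; f=cv2.fitLine(q.astype(np.float32),cv2.DIST_HUBER,0,.01,.01).ravel(); print('door',f,np.degrees(np.arctan2(f[1],f[0])))
E
```

```text
time_s: 54.08
tool_pos: [0.5047, -0.2962, 0.0921]
tool_rot: [180.0, 0.0, 139.0]
force: [-0.2, -0.7, -0.7]
grip_width: 0.0516
grasp_force: 0.0
time_s: 54.7
tool_pos: [0.5063, -0.298, 0.2722]
tool_rot: [179.8, 0.4, 139.0]
force: [-0.1, -0.4, -0.4]
grip_width: 0.0523
grasp_force: 0.0
time_s: 55.32
tool_pos: [0.4323, -0.2338, 0.2678]
tool_rot: [180.0, 0.0, 139.0]
force: [0.2, -1.1, 0.3]
grip_width: 0.0523
grasp_force: 0.0
lever 97 [ 0.50219134 -0.29904228  0.13599973] [ 0.49242004 -0.30918425  0.12418082] [ 0.51355723 -0.28521635  0.14030464]
door [ 0.15894811 -0.9872869   0.6817968   0.04792542] -80.85415
lever 34 [ 0.50364784 -0.29905395  0.13589098] [ 0.49375637 -0.30594835  0.13127479] [ 0.51334333 -0.29120686  0.13926779]
```

View pics/g.png

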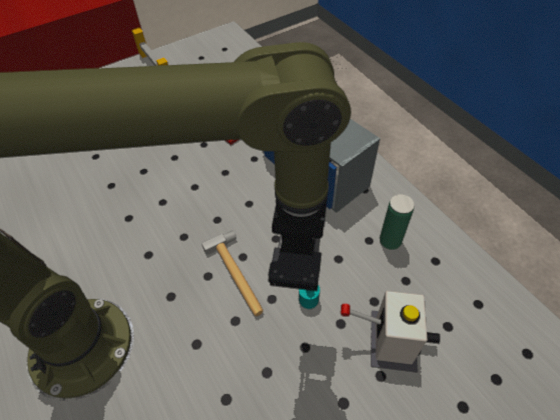

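The lever tip is back up at (346,309), z 0.136 as it was when latched. The door is still shut, the bystanders are in place and the robot is touching nothing, so I'm handing in.

```bash
python3 -c "from cell import env; print(env.sign_off())"
```

```text
the job is handed in; nothing more can be done
None
```

I handed the job in at about 55 s: both canisters present stood upright in the rack when last seen, the door is snapped shut, and the switch was then tested and its lever re-latched; the spray can, hammer and square stayed in place.

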